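Find the socket that fits a caster's axle nut and run the nut up tight

TASK

The trolley caster lying on the black rubber mat has a loose axle nut, pointing up, and one of the three sockets in the blue tray fits it: find out which (one too small stays sitting on top of the nut, one too big goes down but spins without taking the nut along) and leave the other two standing upright in the tray. Push the one that fits fully down over the nut and with it turn the nut clockwise until it comes up tight against its stop. Finish with the gripper still holding that socket, seated on the tight nut; leave the things round about where they are.

Things in the scene. Friction and masses are not known exactly. Their poses are not given: they have to be found in the camera images.
- work_mat: black ribbed rubber mat, 220 (x) x 190 (y) x 5 mm, flat on the bench; origin at the centre of its underside. Exactly one of the three casters lies on it (axle within 50 mm of the mat's centre); that is the one to work on. It stays put
- caster_blue: trolley caster, dark blue tyre and grey rim, wheel 100 mm across, lying on its side, immovable, on the mat or spare (in the open carton or on the cardboard pad left of it). Origin on its underside below the axle, which points straight up; mounting plate upright at +x, 83 mm from the axle, 80 mm high. Fork leg ends 69 mm up, on it a washer (43 mm across, 2.5 mm thick), then the axle nut from 71.5 to 85.5 mm; the bolt end stands out 4 mm more
- nut_blue_top (a point): centre of the top of caster_blue's hexagonal axle nut, 14 mm high, the top 4 mm tapered; z up, x axis square to a pair of its flats. Which socket fits is not known: each of the three nuts fits another one. The right socket goes down until its mouth rests on the washer; one too small stops on the nut's top, 14 mm higher; one too big also reaches the washer but spins without taking the nut along
- nut_blue (a joint): rotation of caster_blue's nut in rad, grows as the nut turns clockwise seen from above; 1.0 = tight against its stop; starts loose between 0.2 and 0.5. Takes about 0.15 N m to turn and stays where it is left
- caster_black: trolley caster, black tyre and bright aluminium rim, wheel 100 mm across, lying on its side, immovable, on the mat or spare (in the open carton or on the cardboard pad left of it). Origin on its underside below the axle, which points straight up; mounting plate upright at +x, 83 mm from the axle, 80 mm high. Fork leg ends 69 mm up, on it a washer (43 mm across, 2.5 mm thick), then the axle nut from 71.5 to 85.5 mm; the bolt end stands out 4 mm more
- nut_black_top (a point): centre of the top of caster_black's hexagonal axle nut, 14 mm high, the top 4 mm tapered; z up, x axis square to a pair of its flats. Which socket fits is not known: each of the three nuts fits another one. The right socket goes down until its mouth rests on the washer; one too small stops on the nut's top, 14 mm higher; one too big also reaches the washer but spins without taking the nut along
- nut_black (a joint): rotation of caster_black's nut in rad, grows as the nut turns clockwise seen from above; 1.0 = tight against its stop; starts loose between 0.2 and 0.5. Takes about 0.15 N m to turn and stays where it is left
- caster_red: trolley caster, dark red tyre and light grey rim, wheel 100 mm across, lying on its side, immovable, on the mat or spare (in the open carton or on the cardboard pad left of it). Origin on its underside below the axle, which points straight up; mounting plate upright at +x, 83 mm from the axle, 80 mm high. Fork leg ends 69 mm up, on it a washer (43 mm across, 2.5 mm thick), then the axle nut from 71.5 to 85.5 mm; the bolt end stands out 4 mm more
- nut_red_top (a point): centre of the top of caster_red's hexagonal axle nut, 14 mm high, the top 4 mm tapered; z up, x axis square to a pair of its flats. Which socket fits is not known: each of the three nuts fits another one. The right socket goes down until its mouth rests on the washer; one too small stops on the nut's top, 14 mm higher; one too big also reaches the washer but spins without taking the nut along
- nut_red (a joint): rotation of caster_red's nut in rad, grows as the nut turns clockwise seen from above; 1.0 = tight against its stop; starts loose between 0.2 and 0.5. Takes about 0.15 N m to turn and stays where it is left
- socket_slim: steel deep socket, 80 mm tall, mouth down in the tray: round body 29 mm across up to 46 mm, then a hexagonal head to grip, 36 mm across flats. Origin at the centre of its mouth (underside), z up, x axis square to a pair of flats of the head and of the bore. Bore hexagonal, 38 mm deep; bores differ by 6 mm, thicker body = wider bore. On its nut: a little under 1 mm play all round, 7 to 10 degrees of free turn either way
- socket_medium: steel deep socket, 80 mm tall, mouth down in the tray: round body 35 mm across up to 46 mm, then a hexagonal head to grip, 36 mm across flats. Origin at the centre of its mouth (underside), z up, x axis square to a pair of flats of the head and of the bore. Bore hexagonal, 38 mm deep; bores differ by 6 mm, thicker body = wider bore. On its nut: a little under 1 mm play all round, 7 to 10 degrees of free turn either way
- socket_stout: steel deep socket, 80 mm tall, mouth down in the tray: round body 41 mm across up to 46 mm, then a hexagonal head to grip, 36 mm across flats. Origin at the centre of its mouth (underside), z up, x axis square to a pair of flats of the head and of the bore. Bore hexagonal, 38 mm deep; bores differ by 6 mm, thicker body = wider bore. On its nut: a little under 1 mm play all round, 7 to 10 degrees of free turn either way
- socket_tray: blue plastic tray, 86 (x) x 214 (y) x 30 mm, floor and walls 4 mm, three open compartments 78 x 66 mm side by side along its y axis with centres at y = -70, 0 and +70 mm; origin at the centre of its underside. Holds one socket in each compartment; it stays put
- brown_tape: brown packing tape roll, 104 mm across, 49 mm high; origin at the centre of its underside; not part of the job, leave alone
- scanner: grey hand scanner lying down, 131 x 93 x 36 mm; origin at the centre of its underside; not part of the job, leave alone
- pink_jar: white jar with pink lid, 53 mm across, 46 mm high; origin at the centre of its underside; not part of the job, leave alone
- cream_tape: cream packing tape roll, 108 mm across, 49 mm high; origin at the centre of its underside; not part of the job, leave alone
- stapler_1: teal stapler, 122 x 28 x 36 mm; origin at the centre of its underside; not part of the job, leave alone
- wrench_1: steel wrench lying flat, 170 mm long; origin below the middle of its length; not part of the job, leave alone
- pocket_calculator: pocket calculator, 116 x 70 x 15 mm; origin at the centre of its underside; not part of the job, leave alone
Things that resemble listed ones, but are neither listed nor needed, are in the scene too. What is shaped like the socket_slim but yellow is not meant.

How it is judged (in metres and radians):
On the way:
1. the socket that fits is fully down over the nut of the caster on the mat, before that nut has been tightened (((horizontal distance between caster_blue and work_mat below 0.12 m and z of socket_slim in the frame of caster_blue below 0.0745 m and horizontal distance between socket_slim and nut_blue_top below 0.003 m and angle between socket_slim's own z axis and vertical below 0.08 rad and value of joint nut_blue below 0.75 rad) or (horizontal distance between caster_black and work_mat below 0.12 m and z of socket_medium in the frame of caster_black below 0.0745 m and horizontal distance between socket_medium and nut_black_top below 0.003 m and angle between socket_medium's own z axis and vertical below 0.08 rad and value of joint nut_black below 0.75 rad) or (horizontal distance between caster_red and work_mat below 0.12 m and z of socket_stout in the frame of caster_red below 0.0745 m and horizontal distance between socket_stout and nut_red_top below 0.003 m and angle between socket_stout's own z axis and vertical below 0.08 rad and value of joint nut_red below 0.75 rad))), for 0.1 s.
At the end, for the whole second after the job is handed in: The fitting socket is seated on the mat caster's nut (mouth within 3 mm of the washer, 3 mm of the axle, upright within 0.08 rad) and still gripped, the nut is tight (joint over 0.93), the other two sockets stand upright and at rest on the floor of tray compartments (((horizontal distance between caster_blue and work_mat below 0.12 m and z of socket_slim in the frame of caster_blue below 0.0745 m and horizontal distance between socket_slim and nut_blue_top below 0.003 m and angle between socket_slim's own z axis and vertical below 0.08 rad and value of joint nut_blue above 0.93 rad and contact force between the fingers and socket_slim above 3 N and linear speed of each of socket_slim, socket_medium, socket_stout below 0.02 m/s and z of each of socket_medium, socket_stout in the frame of socket_tray below 0.009 m and angle between each of socket_medium, socket_stout's own z axis and vertical below 0.1 rad and x of socket_medium in the frame of socket_tray between -0.045 and 0.045 m and y of socket_medium in the frame of socket_tray between -0.108 and 0.108 m and x of socket_stout in the frame of socket_tray between -0.045 and 0.045 m and y of socket_stout in the frame of socket_tray between -0.108 and 0.108 m) or (horizontal distance between caster_black and work_mat below 0.12 m and z of socket_medium in the frame of caster_black below 0.0745 m and horizontal distance between socket_medium and nut_black_top below 0.003 m and angle between socket_medium's own z axis and vertical below 0.08 rad and value of joint nut_black above 0.93 rad and contact force between the fingers and socket_medium above 3 N and linear speed of each of socket_medium, socket_slim, socket_stout below 0.02 m/s and z of each of socket_slim, socket_stout in the frame of socket_tray below 0.009 m and angle between each of socket_slim, socket_stout's own z axis and vertical below 0.1 rad and x of socket_slim in the frame of socket_tray between -0.045 and 0.045 m and y of socket_slim in the frame of socket_tray between -0.108 and 0.108 m and x of socket_stout in the frame of socket_tray between -0.045 and 0.045 m and y of socket_stout in the frame of socket_tray between -0.108 and 0.108 m) or (horizontal distance between caster_red and work_mat below 0.12 m and z of socket_stout in the frame of caster_red below 0.0745 m and horizontal distance between socket_stout and nut_red_top below 0.003 m and angle between socket_stout's own z axis and vertical below 0.08 rad and value of joint nut_red above 0.93 rad and contact force between the fingers and socket_stout above 3 N and linear speed of each of socket_stout, socket_slim, socket_medium below 0.02 m/s and z of each of socket_slim, socket_medium in the frame of socket_tray below 0.009 m and angle between each of socket_slim, socket_medium's own z axis and vertical below 0.1 rad and x of socket_slim in the frame of socket_tray between -0.045 and 0.045 m and y of socket_slim in the frame of socket_tray between -0.108 and 0.108 m and x of socket_medium in the frame of socket_tray between -0.045 and 0.045 m and y of socket_medium in the frame of socket_tray between -0.108 and 0.108 m))); the arm keeps its last pose, push and grip.
It fails at once if something that is not part of the job was pushed more than 3 cm away (distance of any of brown_tape, scanner, pink_jar, cream_tape, stapler_1, wrench_1, pocket_calculator from where it was at the start of the episode above 0.03 m).
It also fails if it takes over 58 s, if anything falls off the work surface, if the arm or the gripper's body presses on something with over 40 N, if the wrist force passes 120 N, or if a joint passes its speed limit or range.

ROBOT

A 7-joint arm with a two-finger parallel gripper is mounted at the origin on a cart in front of the work surface, level with it; the furniture and walls round the work are solid. World frame = base frame: x ahead of the robot, y to its left, z up, the work surface at z = 0. Lengths are in mm, angles in rad, forces in N, time in s.
With the tool pointing down it reaches from about 400 to 925 mm from the base axis. Payload 5.6 kg.
Tool frame: the origin (TCP) lies between the finger pads; the fingertips stand 8 mm ahead of it and the grasp point (between the pads) lies 11 mm behind it (tip_reach is the distance from the TCP to the fingertips, in mm); z points along the fingers, y is the line along which they close (so a half turn about z gives the same grasp; the last joint's range is limited). The gripper opens to 85 mm and grips with 20 to 120 N. Pads are 22 mm wide; open, the fingers measure 114 mm over their backs; the gripper's body (76 mm by 85 mm) begins 54 mm behind the grasp point. The pads swing forward as they close: fully open they stand 13 mm farther back than shut.
Start: joints at [-1.362, 0.468, -0.012, 1.603, 0.006, 1.071, -0.056], TCP at [161.986, 629.499, 239.29] pointing down, gripper open.
Joint ranges: [-2.53, 2.53], [-0.31, 2.02], [-1.57, 1.55], [0.28, 2.44], [-1.29, 4.43], [0.15, 1.84], [-2.92, 2.92]. Speed limits (rad/s): [2.57, 2.57, 3.14, 3.14, 3.14, 3.14, 3.14].

INTERFACE

Orientations are given as a unit quaternion [w, x, y, z].
In Python, from plant import * gives the robot as it stands. The module is installed in compiled form; this text tells all that it offers.
- The arm moves only by the shell command python3 -m jog 'ROWS'. ROWS is a JSON object of lists of equal length, an entry for each row: "hand": the opening, from 0 (shut) to 1 (fully open); "travel": the shift along the world's x, y, z in mm, a list of three; "spin": the turn about the world's z in degrees. In form: {"hand": [hand, ...], "travel": [[x, y, z], ...], "spin": [spin, ...]}. A call has 1 to 5 rows; each row is the pose to reach, as a shift and turn from the pose commanded when the call began; what a row does not reach only later rows make up. A row lasts 1/12 s, in which the tool goes at most 41.7 mm and 7.16 degrees, less where a joint would pass 70% of its speed; a pose out of reach is approached as far as the arm can. A call with a gripper value outside its range is refused whole. The fingers move at their own pace and stop on an object; the grip force is fixed at half the most. Time passes only in rows, so rows that repeat a pose let the fingers close. It gives the time, the measured TCP pose, the force, the opening and the grip force at its end, in the units of the state.
- sense(): the state, without advancing time (a new reading comes with each control period).
- get_image(name): name is "scene" or "top" or "wrist"; returns a dict with "color" (420x560x3 uint8, red, green, blue), "z_map" (420x560 float32, mm along the optical axis (not along the pixel's ray), 0 where there is no reading), "fx", "fy", "cx", "cy" (pixels), "position" and "orientation" of the camera in the world. Camera axes: x right, y down, z forward; pixel columns grow to the right and rows downward; lengths in mm; the calibration is good to about 2 mm. A picture is of the moment at which its call begins.
- job_done(): hands the job in; it is judged then, once.
Trained networks look in the newest picture that a camera, given by its name, has taken for a name from the list of things; names that differ only in an ending like _2 or _b are one class to them, and where a whole thing is asked for, a point or a joint stands for the part that bears it (a point fixed in the world has none). Each returns a list of dicts, best first, with "score" (0 to 1); they miss things now and then, are a little off and sometimes report something else, mostly with a low value. They report only what shows in the picture. A call takes as long as a camera call. They do not tell look-alikes from the thing itself.
- cut_out(camera, target): "mask" (420x560 bool, what is visible of it).
- spot_point(camera, target): "at" ([x, y, z] in mm, in world coordinates, good to about 4 mm: a listed point, or the origin of a listed thing).
The state is a dict: "time_s": time; "qpos": joint angles; "dq": joint speeds; "joint_torque": joint torques, N m; "ee_pos": TCP position; "ee_rot": TCP orientation; "wrist_force": force on the tool from outside, world axes, zero at the start; "wrist_torque": the same for the moment, N m; "grip_width": finger opening in mm; "grasp_force": force on a finger pad.
Only numpy, scipy, OpenCV 4.12 (cv2) and the standard library are available. Lean on these libraries where they do the work, as an engineer would, in place of code of your own. Each camera call takes 0.05 s, during which the arm holds its last target. There are 200 camera calls.

## Working session

There is one attempt and no reset: what is moved stays moved. The work goes in short steps, Python scripts to look and compute and a shell command to move; the robot and the scene stay as the last step left them, time stands still between calls to the robot, and variables do not carry over. Pictures are saved under pics/ and viewed, at most 10 in all, crops included, and the job is handed in when it is done.

```bash
mkdir -p pics; cat > h.py <<'E'
from plant import *
import numpy as np, cv2
from scipy.spatial.transform import Rotation as R
def rot(q): return R.from_quat([q[1],q[2],q[3],q[0]]).as_matrix()
def world(im):
    z=im["z_map"]; v,u=np.mgrid[:z.shape[0],:z.shape[1]]
    p=np.stack([(u-im["cx"])/im["fx"]*z,(v-im["cy"])/im["fy"]*z,z],-1)
    return p@rot(im["orientation"]).T+np.array(im["position"])
def pix(im,p):
    c=(np.array(p)-im["position"])@rot(im["orientation"])
    return np.round([c[0]/c[2]*im["fx"]+im["cx"],c[1]/c[2]*im["fy"]+im["cy"]]).astype(int)
def save(im,n): cv2.imwrite("pics/"+n,im["color"][:,:,::-1])
E
python3 - <<'E'
from h import *
a=get_image("top");save(a,"top.png")
for n in ["work_mat","socket_tray","socket_slim","socket_medium","socket_stout","nut_blue_top","nut_black_top","nut_red_top"]:
    for d in spot_point("top",n)[:3]: print(n,round(d["score"],2),np.round(d["at"]),pix(a,d["at"]))
s=sense();print(s["time_s"],s["ee_pos"],s["ee_rot"],a["position"])
b=get_image("scene");save(b,"scene.png")
E
```

```text
work_mat 0.69 [488. 174.   0.] [200 237]
socket_tray 0.56 [ 444. -234.   -0.] [321 248]
socket_slim 0.59 [550. -70.  -2.] [272 218]
socket_slim 0.42 [ 434. -307.    7.] [343 251]
socket_medium 0.62 [ 436. -165.    4.] [300 251]
socket_stout 0.68 [ 440. -229.    1.] [319 249]
nut_blue_top 0.5 [474. 173.  90.] [195 241]
nut_black_top 0.62 [754. 131.  88.] [208 154]
nut_black_top 0.29 [ 748. -131.   -4.] [289 160]
nut_red_top 0.59 [706. 347.  92.] [141 170]
0.45 [161.95651294 629.47194328 239.21527298] [ 1.72290631e-05  1.25595156e-01  9.92081576e-01 -4.68849346e-05] [ 497.34957237 -108.14146018 1414.22195111]
```

```bash
python3 - <<'E'
import cv2,numpy as np
a=cv2.imread("pics/top.png"); c=cv2.resize(a[120:330,100:380],(800,600),interpolation=cv2.INTER_CUBIC); cv2.imwrite("pics/topc.png",c)
E
```

```text
(no output)
```

View pics/topc.png

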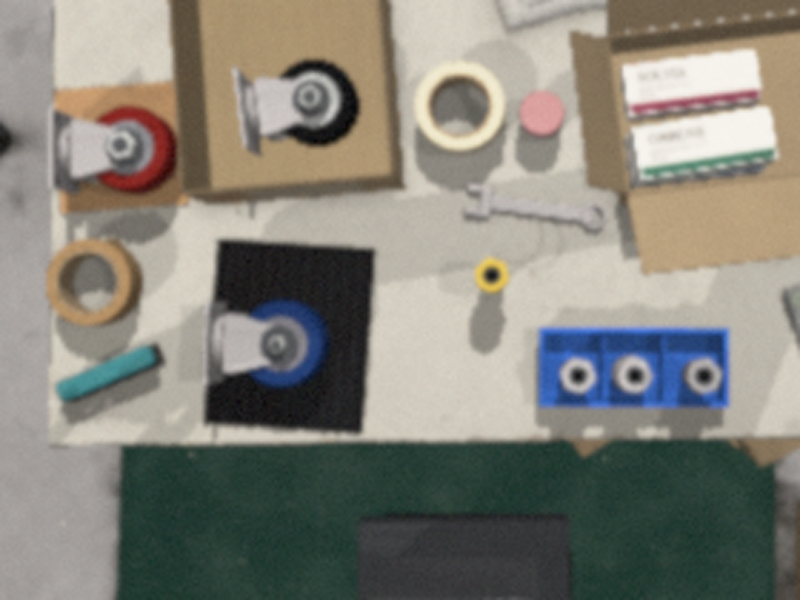

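View pics/scene.png

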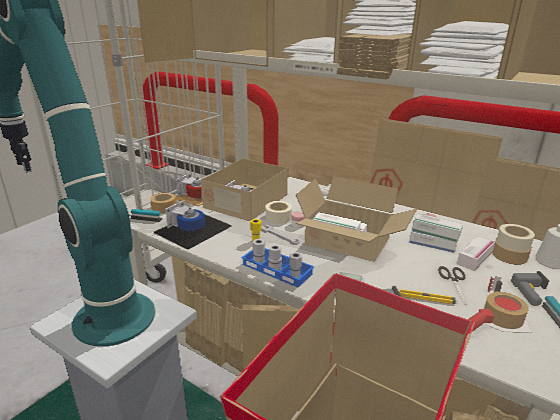

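The blue caster is on the mat: its nut is at crop (280,345), full-image pixel about (197,241). Candidates for the slim socket:
- The yellow look-alike at crop (490,275), which the description excludes.
- The three tray sockets at crop (578,376), (633,376) and (705,376). The network calls the rightmost one slim.

I'll check the nut with the wrist camera on the way, then the tray.

```bash

python3 -m jog '{"hand":[1,1,1,1,1],"travel":[[100,-165,20],[100,-165,20],[100,-165,20],[100,-165,20],[100,-165,20]],"spin":[0,0,0,0,0]}'
python3 -m jog '{"hand":[1,1,1,1,1],"travel":[[100,-165,20],[100,-165,20],[100,-165,20],[100,-165,20],[100,-165,20]],"spin":[0,0,0,0,0]}'
python3 -m jog '{"hand":[1,1,1,1,1],"travel":[[58,-126,20],[58,-126,20],[58,-126,20],[58,-126,20],[58,-126,20]],"spin":[0,0,0,0,0]}'
python3 - <<'E'
from h import *
a=get_image("wrist");save(a,"w1.png")
s=sense();print(s["time_s"],s["ee_pos"],a["position"],a["fx"],s["wrist_force"]); print(rot(a["orientation"]).round(2))
for n in ["nut_blue_top","caster_blue","work_mat"]:
    for d in spot_point("wrist",n)[:3]: print(n,round(d["score"],2),np.round(d["at"],1),pix(a,d["at"]))
E
```

```text
time_s: 0.92
ee_pos: [264.5, 461.0, 259.8]
ee_rot: [0.001, 0.127, 0.992, -0.0]
wrist_force: [0.9, 0.1, 0.3]
grip_width: 85.5
grasp_force: 0.0
time_s: 1.33
ee_pos: [364.0, 295.8, 280.1]
ee_rot: [0.001, 0.127, 0.992, 0.0]
wrist_force: [0.1, 1.0, -0.0]
grip_width: 85.5
grasp_force: 0.0
time_s: 1.75
ee_pos: [422.0, 169.4, 300.4]
ee_rot: [0.001, 0.13, 0.992, 0.0]
wrist_force: [0.3, 0.6, -0.2]
grip_width: 85.3
grasp_force: 0.0
1.8 [420.77215715 172.01458289 299.88996583] [346.81207646 189.40977292 434.89710483] 360.2690752886975 [-0.54066859  0.45463427  0.84312583]
[[ 0.26  0.92  0.29]
 [ 0.97 -0.24 -0.08]
 [-0.    0.3  -0.95]]
nut_blue_top 0.78 [481.7 168.8  89.7] [297 235]
caster_blue 0.84 [479.7 171.4   3.1] [296 208]
caster_blue 0.32 [443.1 382.6   1.7] [462 135]
```

View pics/w1.png

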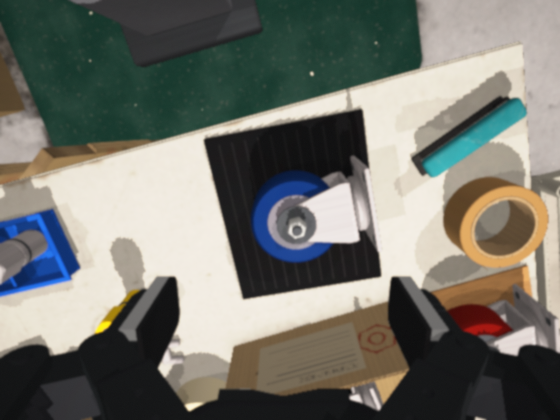

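The blue caster's nut shows at (297,227), on the mat as expected. I'll take a closer look at its centre and hex angle.

```bash

python3 -m jog '{"hand":[1,1,1,1,1],"travel":[[40,-8,-120],[40,-8,-120],[40,-8,-120],[40,-8,-120],[40,-8,-120]],"spin":[0,0,0,0,0]}'
python3 - <<'E'
from h import *
a=get_image("wrist");np.savez("w2.npz",**a)
s=sense();print(s["time_s"],s["ee_pos"],a["position"])
for n in ["nut_blue_top"]:
    for d in spot_point("wrist",n)[:3]: print(n,round(d["score"],2),np.round(d["at"],1),pix(a,d["at"]))
P=world(a); 
at=np.array(spot_point("wrist","nut_blue_top")[0]["at"])
near=np.hypot(*(P[...,:2]-at[:2]).transpose(2,0,1))<30
print(np.histogram(P[near][:,2],np.arange(60,104,2)))
for lo,hi in [(74,79),(87,92),(92.5,100)]:
    m=near&(P[...,2]>lo)&(P[...,2]<hi); q=P[m]; print(lo,len(q),q.mean(0).round(1),np.round((q.max(0)+q.min(0))/2,1),(q.max(0)-q.min(0)).round(1))
u,v=pix(a,at); c=a["color"][v-38:v+37,u-50:u+50,::-1]
cv2.imwrite("pics/w2c.png",cv2.resize(c,(800,600),interpolation=cv2.INTER_CUBIC));print(u,v)
E
```

```text
time_s: 2.37
ee_pos: [458.1, 165.9, 176.9]
ee_rot: [-0.003, 0.125, 0.992, -0.002]
wrist_force: [-0.6, 0.5, 1.1]
grip_width: 85.4
grasp_force: 0.0
2.4167 [459.34530727 166.59146886 179.20260093] [383.86327238 185.72742705 311.96881127]
nut_blue_top 0.65 [482.9 164.3  89. ] [291 256]
(array([   0,    0,  150, 1276,  347,    5,  192,  672, 1462,   39,   23,
         25,   36,   58,  142,  189,   72,  122,    0,    0,    0]), array([ 60,  62,  64,  66,  68,  70,  72,  74,  76,  78,  80,  82,  84,
        86,  88,  90,  92,  94,  96,  98, 100, 102]))
74 2160 [474.8 171.2  76.3] [477.  171.3  76.5] [45.2 45.7  4.9]
87 364 [473.5 170.2  89.8] [475.  169.9  89.5] [17.3 19.5  4.9]
92.5 184 [475.1 169.7  94.3] [475.2 169.6  94.2] [9.9 9.9 3.3]
291 256
```

View pics/w2c.png

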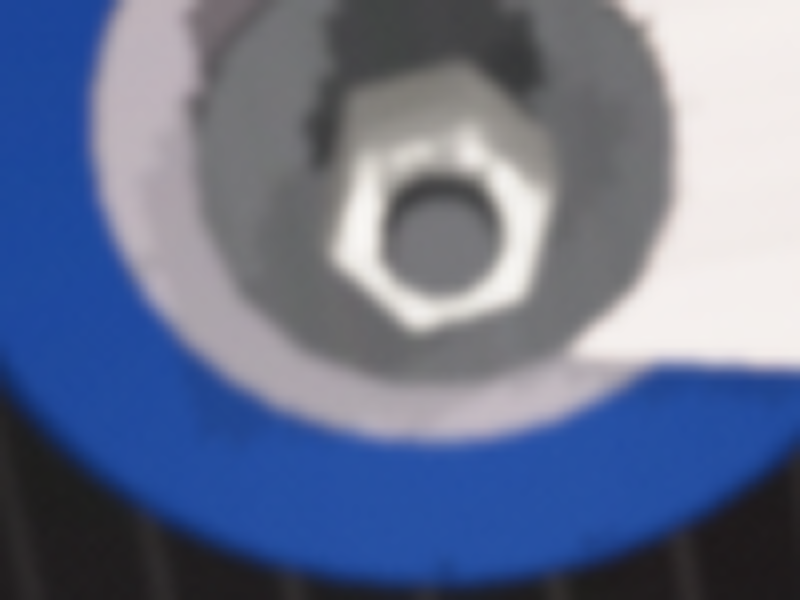

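```bash
python3 - <<'E'
from h import *
a=np.load("w2.npz"); a={k:a[k] for k in a.files}
Rm=rot(a["orientation"])
def ray(c,z):
    u,v=c[0]/8+241-.44,c[1]/8+218-.44
    d=Rm@np.array([(u-a["cx"])/a["fx"],(v-a["cy"])/a["fy"],1]); return a["position"]+d*(z-a["position"][2])/d[2]
c0=ray((445,238),94.5);print("bolt",c0)
for z in (86.5,):
  for c in [(333,255),(418,330),(525,298),(553,180),(352,108),(460,62)]:
    p=ray(c,z)-c0; print(c,(p+c0)[:2].round(1),np.hypot(p[0],p[1]).round(1),np.degrees(np.arctan2(p[1],p[0])).round(1)%60)
P=world(a);D=np.hypot(P[...,0]-c0[0],P[...,1]-c0[1]);m=(D<16)&(P[...,2]>79)&(P[...,2]<91.5);q=P[m][:,:2]-c0[:2]
for t in range(0,60,3):
    w=[max(0,np.percentile(q@[np.cos(b),np.sin(b)],98)) for b in np.radians(t+np.arange(0,360,60))]; print(t,np.round(w,1),round(sum(w),1))
E
```

```text
bolt [475.02771035 169.91164376  94.5       ]
(333, 255) [477.6 159.8] 10.5 44.099999999999994
(418, 330) [486.1 165.1] 12.0 36.4
(525, 298) [485.4 174.6] 11.4 24.4
(553, 180) [475.5 179.4] 9.5 27.200000000000003
(352, 108) [465.1 164.6] 11.3 28.19999999999999
(460, 62) [463.4 174.3] 12.5 39.5
0 [8.1 8.4 8.6 8.5 8.8 8. ] 50.4
3 [8.2 8.4 8.5 8.4 8.9 8. ] 50.4
6 [8.1 8.6 8.5 8.5 8.8 7.9] 50.4
9 [8.1 8.6 8.6 8.6 8.8 7.9] 50.7
12 [8.1 8.6 8.7 8.7 8.8 7.9] 50.8
15 [8.2 8.8 8.8 8.8 8.7 8. ] 51.2
18 [8.2 8.8 8.9 8.9 8.7 8. ] 51.6
21 [8.2 8.9 9.  9.  8.8 8. ] 52.0
24 [8.3 9.  9.1 9.1 8.9 8.1] 52.5
27 [8.3 9.1 9.2 9.1 8.9 8.1] 52.7
30 [8.4 9.2 9.2 9.2 9.  8.2] 53.1
33 [8.4 9.3 9.2 9.2 9.  8.2] 53.3
36 [8.5 9.3 9.1 9.3 8.9 8.2] 53.3
39 [8.4 9.3 9.  9.3 8.8 8.2] 53.0
42 [8.4 9.2 9.  9.3 8.7 8.1] 52.7
45 [8.4 9.2 9.  9.3 8.6 8. ] 52.4
48 [8.3 9.1 8.9 9.2 8.4 7.9] 51.9
51 [8.3 9.  8.8 9.1 8.2 8. ] 51.5
54 [8.3 8.9 8.8 9.  8.1 7.9] 51.0
57 [8.4 8.7 8.6 8.9 8.  8. ] 50.6
```

Corner directions are about 33.5° (mod 60), so flat normals are about 3.5°. The nut is about 18 mm across flats, which points to slim, the smallest socket. Now over to the tray.

```bash

python3 -m jog '{"hand":[1,1,1,1,1],"travel":[[-15,-170,75],[-15,-170,75],[-15,-170,75],[-15,-170,75],[-15,-170,75]],"spin":[0,0,0,0,0]}' | head -2
python3 -m jog '{"hand":[1,1,1,1,1],"travel":[[-15,-200,0],[-15,-200,0],[-15,-200,0],[-15,-200,0],[-15,-200,0]],"spin":[0,0,0,0,0]}' |head -2
python3 -m jog '{"hand":[1,1,1,1,1],"travel":[[-10,-90,-5],[-10,-90,-5],[-10,-90,-5],[-10,-90,-5],[-10,-90,-5]],"spin":[0,0,0,0,0]}' | head -2
python3 - <<'E'
from h import *
a=get_image("wrist");np.savez("w3.npz",**a);save(a,"w3.png")
s=sense();print(s["time_s"],s["ee_pos"],s["qpos"].round(2) if hasattr(s["qpos"],"round") else s["qpos"])
P=world(a)
for n in ["socket_slim","socket_medium","socket_stout","socket_tray"]:
    for d in spot_point("wrist",n)[:2]: print(n,round(d["score"],2),np.round(d["at"],1),pix(a,d["at"]))
    for d in cut_out("wrist",n)[:1]:
        q=P[d["mask"]]; t=q[np.abs(q[:,2]-84)<4] if n!="socket_tray" else q
        if len(t): print("  top",t.mean(0).round(1),((t.max(0)+t.min(0))/2).round(1),np.ptp(t,0).round(1))
E
```

```text
time_s: 2.93
ee_pos: [445.7, -8.4, 259.0]
time_s: 3.35
ee_pos: [430.2, -207.0, 257.4]
time_s: 3.77
ee_pos: [420.5, -294.0, 250.9]
3.8167 [ 420.80240284 -293.06257352  250.56401316] [-0.02  0.24  0.66  1.96 -0.18  1.    2.05]
socket_slim 0.67 [551.6 -70.7   1.8] [501 234]
socket_slim 0.6 [ 435.6 -304.8    5.5] [277 188]
  top [ 432.9 -306.1   83.9] [ 433.4 -306.2   83.3] [36.6 38.9  6.5]
socket_medium 0.73 [ 435.9 -164.9    4.3] [405 156]
  top [ 435.2 -167.4   83.8] [ 436. -167.   83.] [38.8 39.   6. ]
socket_stout 0.94 [ 440.  -228.5    5. ] [347 175]
  top [ 434.8 -230.1   83.9] [ 435.4 -230.1   83.2] [36.2 38.5  6.2]
socket_tray 0.6 [ 443.3 -229.3    3.7] [346 178]
  top [ 442.2 -234.5   17. ] [ 424.4 -230.2  191.5] [158.8 240.8 387.7]
```

View pics/w3.png

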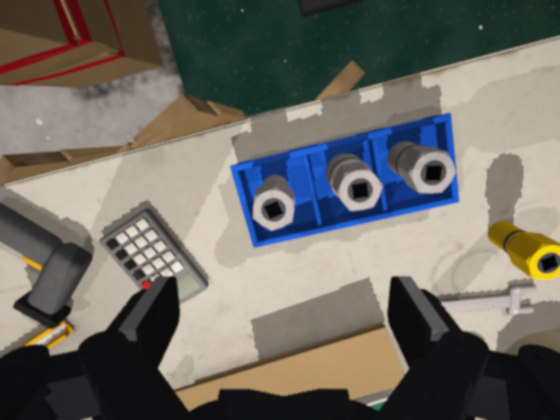

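The tray's left socket in this view, at (274,208), has the thinnest body and is slim. Stout is at (356,187) and medium at (432,172); the yellow look-alike at (540,255) is not wanted. Next I'll fit the hex angles of the slim head.

```bash
python3 - <<'E'
from h import *
a=np.load("w3.npz"); a={k:a[k] for k in a.files}
P=world(a); c=np.array([433.5,-306.2])
D=np.hypot(P[...,0]-c[0],P[...,1]-c[1]);m=(D<25)&(abs(P[...,2]-84)<3)
pts=P[m][:,:2]; print(len(pts))
from scipy.spatial import ConvexHull
best=[]
for t in range(0,60,2):
    n=np.stack([np.cos(np.radians(t+np.arange(0,360,60))),np.sin(np.radians(t+np.arange(0,360,60)))],1)
    w=np.percentile((pts-c)@n.T,98.5,axis=0); best.append((w.sum(),t,w.round(1)))
    if t%6==0: print(t,w.round(1),w.sum().round(1),[round(w[i]+w[i+3],1) for i in range(3)])
print(min(best,key=lambda b:b[0]))
# pixel-edge approach: colour crop
u,v=pix(a,[433.5,-306.2,84]);cv2.imwrite("pics/w3c.png",cv2.resize(a["color"][v-30:v+30,u-40:u+40,::-1],(800,600),interpolation=cv2.INTER_CUBIC));print(u,v)
E
```

```text
1378
0 [17.3 17.3 17.1 16.9 17.  17.3] 102.8 [np.float64(34.2), np.float64(34.3), np.float64(34.4)]
6 [17.4 17.1 17.  16.7 16.9 17.4] 102.5 [np.float64(34.1), np.float64(34.1), np.float64(34.3)]
12 [17.3 17.1 16.8 16.8 16.9 17.1] 102.1 [np.float64(34.1), np.float64(34.0), np.float64(34.0)]
18 [17.3 17.2 16.9 16.9 16.9 17.3] 102.4 [np.float64(34.2), np.float64(34.0), np.float64(34.1)]
24 [17.4 17.3 17.  17.2 17.1 17.3] 103.3 [np.float64(34.5), np.float64(34.4), np.float64(34.4)]
30 [17.5 17.5 17.2 17.2 17.5 17.4] 104.3 [np.float64(34.7), np.float64(35.0), np.float64(34.6)]
36 [17.6 17.5 17.4 17.3 17.4 17.6] 104.8 [np.float64(34.9), np.float64(34.9), np.float64(35.0)]
42 [17.6 17.4 17.4 17.4 17.3 17.6] 104.8 [np.float64(35.0), np.float64(34.7), np.float64(35.0)]
48 [17.4 17.4 17.3 17.2 17.4 17.6] 104.4 [np.float64(34.6), np.float64(34.8), np.float64(34.9)]
54 [17.3 17.3 17.2 17.1 17.4 17.2] 103.5 [np.float64(34.5), np.float64(34.7), np.float64(34.4)]
(np.float64(102.0621604938639), 12, array([17.3, 17.1, 16.8, 16.8, 16.9, 17.1]))
273 208
```

View pics/w3c.png

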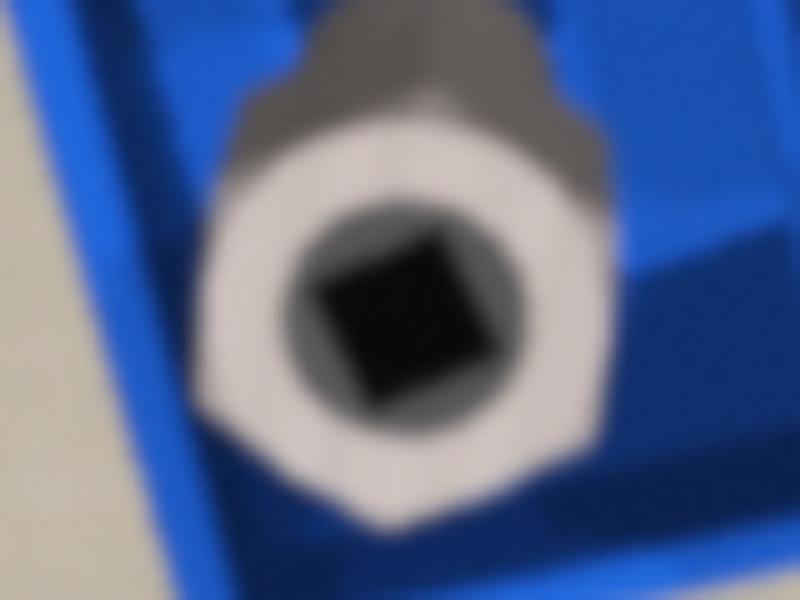

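```bash

python3 -m jog '{"hand":[0.7,0.7,0.7,0.7,0.7],"travel":[[13,-12,0],[13,-12,-40],[13,-12,-80],[13,-12,-110],[13,-12,-110]],"spin":[-3,-3,-3,-3,-3]}'
python3 -m jog '{"hand":[0.7,0.7,0.7,0.7,0.7],"travel":[[0,0,-25],[0,0,-50],[0,0,-70],[0,0,-82],[0,0,-82]],"spin":[0,0,0,0,0]}' 
python3 -m jog '{"hand":[0,0,0,0,0],"travel":[[0,0,0],[0,0,0],[0,0,0],[0,0,0],[0,0,0]],"spin":[0,0,0,0,0]}'
python3 -m jog '{"hand":[0,0,0,0,0],"travel":[[0,0,0],[0,0,0],[0,0,0],[0,0,0],[0,0,0]],"spin":[0,0,0,0,0]}'
```

```text
time_s: 4.63
ee_pos: [429.7, -303.9, 134.0]
ee_rot: [-0.005, 0.151, 0.988, 0.002]
wrist_force: [-0.3, 0.7, 0.4]
grip_width: 59.7
grasp_force: 0.0
time_s: 5.05
ee_pos: [432.5, -306.1, 56.4]
ee_rot: [-0.001, 0.151, 0.988, 0.0]
wrist_force: [-0.1, 1.0, -0.6]
grip_width: 59.7
grasp_force: 0.0
time_s: 5.47
ee_pos: [434.1, -307.3, 59.1]
ee_rot: [0.002, 0.152, 0.988, -0.0]
wrist_force: [0.5, 0.9, 6.7]
grip_width: 35.4
grasp_force: 59.5
time_s: 5.88
ee_pos: [434.1, -307.2, 59.0]
ee_rot: [0.002, 0.152, 0.988, -0.0]
wrist_force: [-0.7, 0.9, 7.2]
grip_width: 35.5
grasp_force: 59.5
```

```bash

python3 -m jog '{"hand":[0,0,0,0,0],"travel":[[0,0,20],[0,0,60],[0,0,100],[0,0,140],[0,0,150]],"spin":[0,0,0,0,0]}'
python3 -m jog '{"hand":[0,0,0,0,0],"travel":[[0,35,0],[0,75,0],[5,115,0],[10,155,0],[15,190,0]],"spin":[0,0,0,0,0]}' 
python3 -m jog '{"hand":[0,0,0,0,0],"travel":[[5,40,0],[10,80,0],[15,120,0],[20,160,0],[20,195,0]],"spin":[-2,-4,-6,-9,-9]}' 
python3 -m jog '{"hand":[0,0,0,0,0],"travel":[[5,40,0],[7.5,91,-10],[7.5,91,-30],[7.5,91,-38],[7.5,91,-38]],"spin":[0,0,0,0,0]}' 
python3 - <<'E'
from h import *
a=get_image("wrist");np.savez("w4.npz",**a);save(a,"w4.png")
s=sense();print(s["time_s"],s["ee_pos"],s["qpos"],s["wrist_force"],s["wrist_torque"])
E
```

```text
time_s: 6.3
ee_pos: [435.2, -308.6, 213.4]
ee_rot: [0.005, 0.152, 0.988, -0.001]
wrist_force: [1.3, -1.2, -1.7]
grip_width: 35.6
grasp_force: 60.3
time_s: 6.72
ee_pos: [447.3, -113.8, 207.3]
ee_rot: [-0.0, 0.151, 0.989, 0.001]
wrist_force: [1.3, -0.7, -2.4]
grip_width: 35.1
grasp_force: 60.3
time_s: 7.13
ee_pos: [468.1, 81.4, 207.5]
ee_rot: [0.0, 0.229, 0.973, 0.001]
wrist_force: [1.8, 0.7, -1.3]
grip_width: 35.0
grasp_force: 60.2
time_s: 7.55
ee_pos: [473.5, 169.5, 167.2]
ee_rot: [-0.002, 0.228, 0.974, -0.002]
wrist_force: [0.4, -0.4, -2.4]
grip_width: 35.5
grasp_force: 60.2
7.6 [474.52739668 168.50522419 168.45328411] [-0.77992661  0.32884429  0.44434143  2.04176851 -0.19092916  0.81293827
  0.88507276] [ 0.2846398  -0.73149769 -3.39243959] [-0.01334131  0.01250788 -0.01474203]
```

View pics/w4.png

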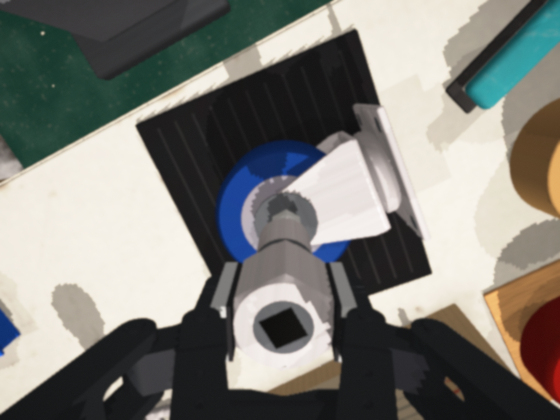

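The slim socket is held upright above the nut, its head centred near (283,320) and its mouth near (284,212). I'll measure where its axis lies relative to the TCP.

```bash
python3 -m jog '{"hand":[0,0],"travel":[[0,0,0],[0,0,0]],"spin":[0,0]}'|sed -n 2,4p
python3 - <<'E'
from h import *
a=get_image("wrist");s=sense();e=np.array(s["ee_pos"]);P=world(a);print(s["time_s"],e)
D=np.hypot(P[...,0]-e[0],P[...,1]-e[1]);m=(D<26)&(P[...,2]>e[2]+15)&(P[...,2]<e[2]+40)
q=P[m];zt=np.median(q[:,2]);t=q[abs(q[:,2]-zt)<3];
A=np.c_[t[:,:2]-e[:2],np.ones(len(t))];k=np.linalg.lstsq(A,t[:,2],rcond=None)[0]
print(zt,"slopes",k)
# pixel ray centre of drive hole (outer ring 283,325 incl.)
hull=cv2.minEnclosingCircle(t[:,:2].astype(np.float32));print("head c",hull,((t.max(0)+t.min(0))/2))
B=np.abs(a["color"].astype(int).sum(-1)); hole=(D<14)&(B<60)
u,v=np.mgrid[:420,:560][1][hole].mean(),np.mgrid[:420,:560][0][hole].mean()
d=rot(a["orientation"])@np.array([(u-a["cx"])/a["fx"],(v-a["cy"])/a["fy"],1]);print("hole px",u,v,hole.sum(),a["position"]+d*(zt-a["position"][2])/d[2])
for f in range(0,60,6):
    n=np.radians(f+np.arange(0,360,60));w=np.percentile((t[:,:2]-hull[0])@np.stack([np.cos(n),np.sin(n)]),98.5,axis=0);print(f,w.round(1),w.sum().round(1))
E
```

```text
ee_pos: [476.2, 168.3, 170.3]
ee_rot: [0.001, 0.23, 0.973, 0.0]
wrist_force: [0.6, -0.0, -3.2]
7.8167 [476.21480178 168.47980871 170.29834701]
195.284860090628 slopes [ 1.25633561e-02 -6.55790311e-04  1.95235793e+02]
head c ((472.4527587890625, 170.34112548828125), 24.448015213012695) [474.8838634  171.06250338 195.28526037]
hole px 281.30390920554856 327.81462799495586 793 [476.39982578 167.3062701  195.28486009]
0 [20.2 18.3 16.4 15.1 19.2 20.3] 109.4
6 [20.1 18.9 15.1 16.3 18.5 20.3] 109.2
12 [19.9 19.4 14.2 17.5 18.9 20.5] 110.4
18 [19.7 19.8 13.7 18.4 18.9 20.6] 111.1
24 [19.4 19.9 13.7 19.2 18.8 20.7] 111.8
30 [19.1 19.9 13.8 19.7 19.  20.7] 112.3
36 [18.9 19.6 13.8 20.  19.4 20.6] 112.3
42 [18.6 19.1 13.8 20.2 19.7 20.6] 112.0
48 [18.8 18.4 13.7 20.  19.9 20.4] 111.3
54 [18.8 17.5 14.2 19.7 20.1 20.3] 110.5
```

```bash
python3 - <<'E'
from h import *
def hole(a,c,z):
    B=a["color"].astype(int).sum(-1); u0,v0=pix(a,[c[0],c[1],z]); V,U=np.mgrid[:420,:560]
    m=((B<70)&(np.hypot(U-u0,V-v0)<22)).astype(np.uint8)
    n,l,st,ce=cv2.connectedComponentsWithStats(m); i=max(range(1,n),key=lambda i:st[i,4]-15*np.hypot(*(ce[i]-[u0,v0]))); u,v=ce[i]
    d=rot(a["orientation"])@np.array([(u-a["cx"])/a["fx"],(v-a["cy"])/a["fy"],1]);print(u,v,st[i],(a["position"]+d*(z-a["position"][2])/d[2]).round(1))
    q=world(a)[l==i]; print("depth z",np.median(q[:,2]))
w3=dict(np.load("w3.npz"));hole(w3,(433.4,-306.2),84)
a=get_image("wrist");s=sense();print(s["ee_pos"]);hole(a,s["ee_pos"],195.3)
u,v=pix(a,[*s["ee_pos"][:2],195.3]);cv2.imwrite("pics/w5c.png",cv2.resize(a["color"][v-45:v+45,u-60:u+60,::-1],(800,600),interpolation=cv2.INTER_CUBIC));print(u,v)
E
```

```text
273.013986013986 209.53846153846155 [266 203  15  14 143] [ 434.6 -306.8   84. ]
depth z 84.35190586597719
[476.15046626 168.6542473  170.24344705]
282.77032967032966 327.82637362637365 [263 310  42  37 910] [476.7 168.  195.3]
depth z 195.72690514090925
284 326
```

View pics/w5c.png

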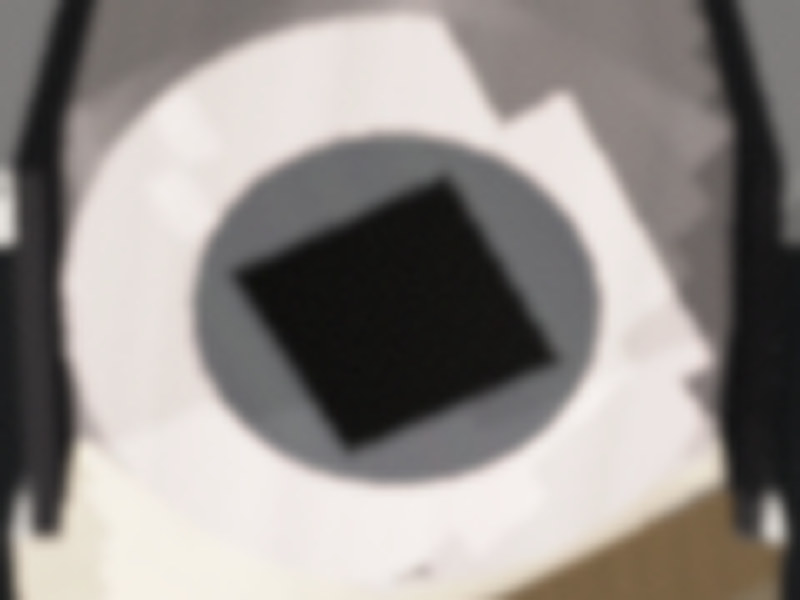

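```bash
python3 -m jog '{"hand":[0,0,0,0,0],"travel":[[-1,1.2,0],[-1,1.2,-10],[-1,1.2,-16],[-1,1.2,-20],[-1,1.2,-22]],"spin":[0,0,0,0,0]}'
python3 -m jog '{"hand":[0,0,0,0,0],"travel":[[0,0,-1],[0,0,-2],[0,0,-3],[0,0,-4],[0,0,-5]],"spin":[0,0,0,0,0]}'
python3 -m jog '{"hand":[0,0,0,0,0],"travel":[[0,0,-1],[0,0,-2],[0,0,-3],[0,0,-4],[0,0,-4]],"spin":[0,0,0,0,0]}'
```

```text
time_s: 8.28
ee_pos: [473.9, 170.4, 146.1]
ee_rot: [-0.001, 0.229, 0.974, -0.001]
wrist_force: [-1.1, -0.2, -1.7]
grip_width: 35.1
grasp_force: 60.4
time_s: 8.7
ee_pos: [475.0, 170.5, 142.5]
ee_rot: [0.001, 0.229, 0.974, 0.0]
wrist_force: [0.3, -1.3, -0.7]
grip_width: 35.3
grasp_force: 60.8
time_s: 9.12
ee_pos: [475.0, 170.1, 138.2]
ee_rot: [0.001, 0.229, 0.973, -0.0]
wrist_force: [1.9, -2.8, -2.2]
grip_width: 35.7
grasp_force: 60.9
```

```bash
python3 -m jog '{"hand":[0,0,0,0,0],"travel":[[0,0,-1],[0,0,-2],[0,0,-3],[0,0,-4],[0,0,-5]],"spin":[0,0,0,0,0]}'
python3 -m jog '{"hand":[0,0,0,0,0],"travel":[[0,0,-1],[0,0,-2],[0,0,-3],[0,0,-4],[0,0,-4]],"spin":[0,0,0,0,0]}'
```

```text
time_s: 9.53
ee_pos: [475.0, 170.2, 133.4]
ee_rot: [0.001, 0.229, 0.973, -0.0]
wrist_force: [2.4, -5.0, -0.1]
grip_width: 35.6
grasp_force: 60.9
time_s: 9.95
ee_pos: [475.5, 170.2, 131.4]
ee_rot: [0.0, 0.229, 0.973, 0.0]
wrist_force: [-2.8, -6.7, 19.9]
grip_width: 35.6
grasp_force: 63.0
```

It's seated: the TCP stopped at 131.4 with 20 N upward, right at washer height. Now turning clockwise, watching the torque.

```bash
cat > t.sh <<'E'
python3 -c "
from h import *
s=sense();m=rot(s['ee_rot']);print('t',s['time_s'],'yaw',np.degrees(np.arctan2(m[1,1],m[0,1])).round(1),'Tz',np.round(s['wrist_torque'],2),'F',np.round(s['wrist_force'],1),'q7',s['qpos'][6],np.round(s['ee_pos'],1))"
E
sleep 0; bash t.sh
python3 -m jog '{"hand":[0,0,0,0,0],"travel":[[0,-0.4,0],[0,-0.4,0],[0,-0.4,0],[0,-0.4,0],[0,-0.4,0]],"spin":[-2,-5,-8,-11,-14]}'>/dev/null; bash t.sh
python3 -m jog '{"hand":[0,0,0,0,0],"travel":[[0,0,0],[0,0,0],[0,0,0],[0,0,0],[0,0,0]],"spin":[-2,-4,-6,-8,-10]}'>/dev/null; bash t.sh
```

```text
t 9.95 yaw 63.5 Tz [-1.99  0.55 -0.02] F [-2.8 -6.7 19.9] q7 0.9201333972549459 [475.5 170.2 131.4]
t 10.3667 yaw 49.4 Tz [-1.95  0.48  0.28] F [-1.7 -6.3 19.4] q7 0.7086181888368486 [475.7 169.8 131.5]
t 10.7833 yaw 39.5 Tz [-1.79  0.52  0.24] F [-2.4 -6.1 19.7] q7 0.5598700657181356 [475.7 169.9 131.5]
```

```bash

python3 -m jog '{"hand":[0,0,0,0,0],"travel":[[0,-0.3,0],[0,-0.3,0],[0,-0.3,0],[0,-0.3,0],[0,-0.3,0]],"spin":[-2,-4,-6,-8,-10]}'>/dev/null; bash t.sh
python3 -m jog '{"hand":[0,0,0,0],"travel":[[0,0,0],[0,0,0],[0,0,0],[0,0,0]],"spin":[-2,-4,-6,-6]}'>/dev/null; bash t.sh
```

```text
t 11.2 yaw 29.5 Tz [-1.55  0.51  0.26] F [-1.5 -5.  19.6] q7 0.4117485870795627 [475.8 170.  131.5]
t 11.5333 yaw 23.5 Tz [-1.51  0.51  0.12] F [-1.3 -5.8 20. ] q7 0.32307487745823615 [475.9 170.1 131.5]
```

```bash

python3 -m jog '{"hand":[0,0,0,0],"travel":[[0,0,0],[0,0,0],[0,0,0],[0,0,0]],"spin":[-2,-4,-6,-6]}'>/dev/null; bash t.sh
python3 -m jog '{"hand":[0,0,0,0],"travel":[[0,0,0],[0,0,0],[0,0,0],[0,0,0]],"spin":[-2,-4,-6,-6]}'>/dev/null; bash t.sh
```

```text
t 11.8667 yaw 17.5 Tz [-1.47  0.52  0.11] F [-2.5 -4.2 19. ] q7 0.23464550986026816 [475.9 170.2 131.5]
t 12.2 yaw 11.5 Tz [-1.36  0.52  0.24] F [-0.9 -5.8 19.8] q7 0.1466572410478276 [476.  170.3 131.5]
```

```bash

python3 -m jog '{"hand":[0,0,0,0],"travel":[[0,0,0],[0,0,0],[0,0,0],[0,0,0]],"spin":[-2,-4,-5,-5]}'>/dev/null; bash t.sh
python3 -m jog '{"hand":[0,0,0,0],"travel":[[0,0,0],[0,0,0],[0,0,0],[0,0,0]],"spin":[-2,-4,-5,-5]}'>/dev/null; bash t.sh
python3 -m jog '{"hand":[0,0,0,0],"travel":[[0,0,0],[0,0,0],[0,0,0],[0,0,0]],"spin":[-2,-4,-5,-5]}'>/dev/null; bash t.sh
```

```text
t 12.5333 yaw 6.6 Tz [-1.13  0.3   0.38] F [-0.6 -4.1 17.2] q7 0.07418254110235324 [476.2 170.7 131.4]
t 12.8667 yaw 1.6 Tz [-1.07  0.29  0.16] F [-0.1 -4.2 17.9] q7 0.0009943917148680483 [476.2 170.6 131.4]
t 13.2 yaw -3.4 Tz [-1.05  0.17  0.21] F [ 0.7 -4.8 18.1] q7 -0.07164540746090074 [476.4 170.7 131.4]
```

No clear stop yet after 67°, so I'll check whether the socket has slipped in the grip.

```bash
python3 - <<'E'
from h import *
a=get_image("wrist");s=sense();e=s["ee_pos"];print(s["grip_width"],s["grasp_force"])
zt=e[2]+25;u,v=pix(a,[e[0],e[1],zt]);print(u,v)
x=a["color"][v-45:v+45,u-60:u+60,::-1];h=x.shape[0]
cv2.imwrite("pics/w6c.png",cv2.resize(x,(800,int(800*h/120)),interpolation=cv2.INTER_CUBIC))
E
```

```text
35.25764285423044 59.13376537151635
285 325
```

View pics/w6c.png

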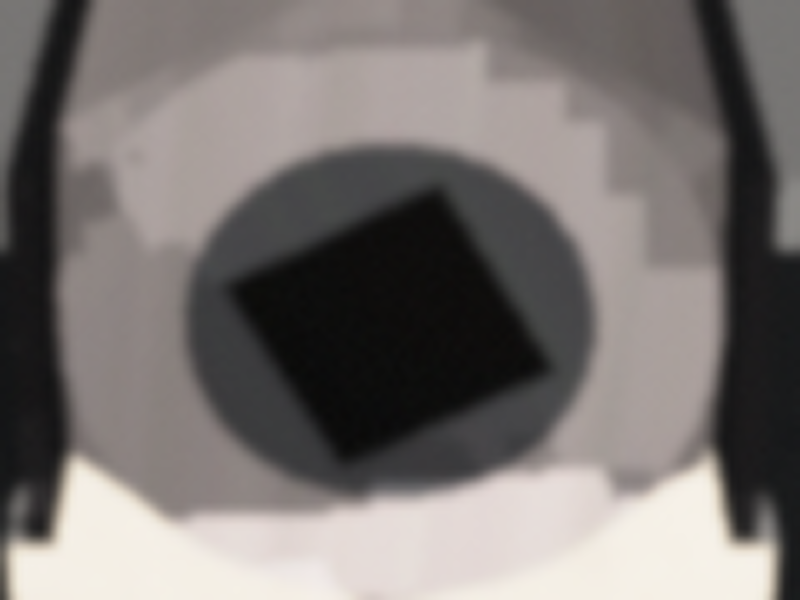

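```bash

python3 -m jog '{"hand":[0,0,0,0],"travel":[[0,-0.3,0],[0,-0.3,0],[0,-0.3,0],[0,-0.3,0]],"spin":[-2,-4,-4,-4]}'>/dev/null; bash t.sh
python3 -m jog '{"hand":[0,0,0,0],"travel":[[0,0,0],[0,0,0],[0,0,0],[0,0,0]],"spin":[-2,-4,-4,-4]}'>/dev/null; bash t.sh
python3 - <<'E'
from h import *
a=dict(np.load("w4.npz"));P=world(a)
for lo,hi in [(120,128),(132,142),(142,150),(166,180)]:
    m=(abs(P[...,0]-473)<30)&(abs(P[...,1]-169)<30)&(P[...,2]>lo)&(P[...,2]<hi)&(P[...,0]<480); q=P[m][:,:2]
    if len(q)<10: continue
    A=np.c_[2*q,np.ones(len(q))];k=np.linalg.lstsq(A,(q**2).sum(1),rcond=None)[0];print(lo,len(q),k[:2].round(1),"dia",2*np.sqrt(k[2]+k[0]**2+k[1]**2).round(1),np.ptp(q[:,1]).round(1))
E
```

```text
t 13.5833 yaw -7.5 Tz [-0.89  0.14 -0.12] F [ 1.  -3.8 17.4] q7 -0.12921259642608207 [476.4 170.6 131.4]
t 13.9167 yaw -11.4 Tz [-0.85  0.1  -0.03] F [-0.1 -3.1 16.2] q7 -0.18690822673585425 [476.5 170.7 131.4]
120 251 [473.4 169.7] dia 28.8 25.9
132 379 [473.4 169.7] dia 28.6 24.8
142 238 [473.4 169.7] dia 29.0 22.4
166 2222 [490.3 160.6] dia 73.4 54.4
```

The body measures 28.8 mm, so this is the slim socket, and the gripper hasn't slipped on it. Even so, no stop torque has appeared. I'll lift off and look at the nut.

```bash

python3 -m jog '{"hand":[0,0,0,0,0],"travel":[[0,0,10],[0,0,25],[0,0,45],[0,-35,60],[0,-65,60]],"spin":[0,0,0,0,0]}'; bash t.sh
python3 -m jog '{"hand":[0,0],"travel":[[0,0,0],[0,0,0]],"spin":[0,0]}' >/dev/null
python3 - <<'E'
from h import *
a=get_image("wrist");np.savez("w7.npz",**a);P=world(a);c=np.array([475,170]);print(a["position"])
D=np.hypot(P[...,0]-c[0],P[...,1]-c[1])
m=(D<14)&(P[...,2]>92.5)&(P[...,2]<98);b=P[m];print("bolt",len(b),((b.max(0)+b.min(0))/2).round(1))
if len(b)>20: c=((b.max(0)+b.min(0))/2)[:2]
D=np.hypot(P[...,0]-c[0],P[...,1]-c[1])
m=(D<16)&(P[...,2]>79)&(P[...,2]<91.5);q=P[m][:,:2]-c
for t in range(0,60,6):
    w=[np.percentile(q@[np.cos(x),np.sin(x)],98) for x in np.radians(t+np.arange(0,360,60))]; print(t,np.round(w,1),round(sum(w),1))
u,v=pix(a,[*c,90]);print(u,v);x=a["color"][max(v-38,0):v+37,max(0,u-50):u+50,::-1]
cv2.imwrite("pics/w7c.png",cv2.resize(x,None,fx=8,fy=8,interpolation=cv2.INTER_CUBIC))
E
```

```text
time_s: 14.33
ee_pos: [475.2, 106.5, 191.3]
ee_rot: [-0.0, 0.773, 0.635, 0.002]
wrist_force: [1.5, -0.8, -2.0]
grip_width: 34.8
grasp_force: 64.2
t 14.3333 yaw -11.2 Tz [-0.1  -0.11 -0.03] F [ 1.5 -0.8 -2. ] q7 -0.1600809437833534 [475.2 106.5 191.3]
[488.71953026 179.89376292 323.99701845]
bolt 226 [476.3 169.6  94.7]
0 [9.2 9.  8.8 8.8 8.8 8.8] 53.5
6 [9.2 9.1 8.8 8.8 8.8 8.9] 53.5
12 [9.1 8.9 8.8 8.7 8.7 8.7] 52.9
18 [8.9 8.6 8.7 8.7 8.6 8.6] 52.1
24 [8.8 8.7 8.6 8.5 8.5 8.6] 51.7
30 [8.8 8.6 8.6 8.5 8.5 8.7] 51.7
36 [8.8 8.6 8.6 8.5 8.6 8.7] 51.7
42 [8.9 8.7 8.7 8.5 8.6 8.9] 52.3
48 [9.  8.8 8.9 8.7 8.7 8.8] 52.9
54 [9.1 8.8 9.  8.9 8.9 9. ] 53.6
268 118
```

View pics/w7c.png

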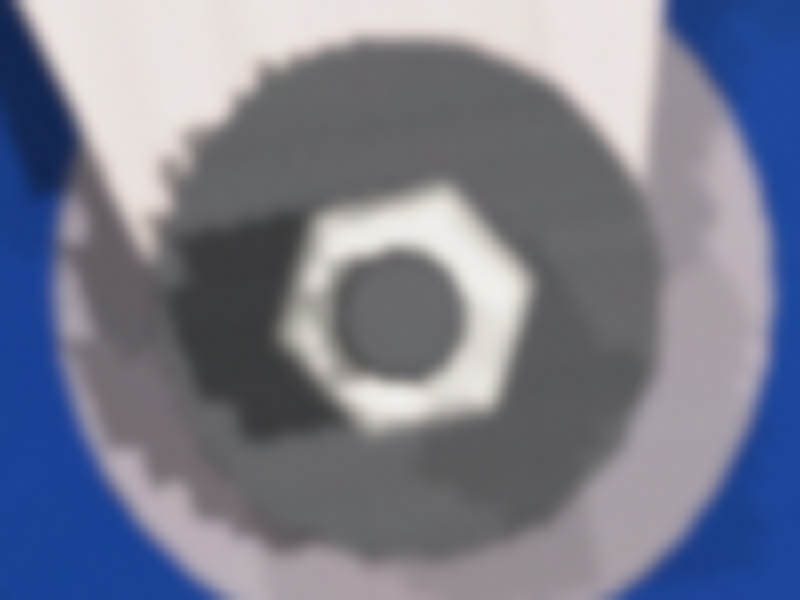

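The nut turned about 33° (flats 3.5° to −30°). That would put it at 1.0 if it started near 0.42, so it has probably reached the stop and the socket then rode on. I'll put it back aligned with the nut at yaw −30 and turn in small steps, sampling the torque.

```bash

python3 -m jog '{"hand":[0,0,0,0,0],"travel":[[0,30,0],[0,64.7,0],[0,64.7,0],[0,64.7,-15],[0,64.7,-25]],"spin":[-7,-14,-19,-19,-19]}'>/dev/null; bash t.sh
python3 -m jog '{"hand":[0,0,0,0,0],"travel":[[0,0,-6],[0,0,-12],[0,0,-16],[0,0,-19],[0,0,-21]],"spin":[0,0,0,0,0]}'>/dev/null; bash t.sh
python3 -m jog '{"hand":[0,0,0,0,0],"travel":[[0,0,-1],[0,0,-2],[0,0,-3],[0,0,-4],[0,0,-5]],"spin":[0,0,0,0,0]}'>/dev/null; bash t.sh
python3 -m jog '{"hand":[0,0,0,0,0],"travel":[[0,0,-2],[0,0,-4],[0,0,-6],[0,0,-7.5],[0,0,-9]],"spin":[0,0,0,0,0]}'>/dev/null; bash t.sh
```

```text
t 14.9667 yaw -30.2 Tz [-0.01  0.    0.  ] F [-1.   0.5 -2. ] q7 -0.5215742245345039 [473.3 172.1 162.9]
t 15.3833 yaw -30.5 Tz [-0.36  1.63 -0.02] F [-6.8 -1.3 22.4] q7 -0.4899014799471026 [474.8 169.3 144.2]
t 15.8 yaw -30.4 Tz [ 0.5  -1.04 -0.  ] F [3.5 2.3 0.9] q7 -0.4824475131927359 [475.9 169.9 138.7]
t 16.2167 yaw -30.4 Tz [ 0.09  1.17 -0.01] F [-4.1  0.8 38. ] q7 -0.4686699418299772 [476.3 170.3 131.3]
```

```bash

python3 -m jog '{"hand":[0,0],"travel":[[0,0,1.5],[0,0,1.5]],"spin":[0,0]}'>/dev/null; bash t.sh
for i in 1 ; do
python3 -m jog '{"hand":[0,0,0],"travel":[[0,0,0],[0,0,0],[0,0,0]],"spin":[-2,-3,-3]}'>/dev/null; bash t.sh
python3 -m jog '{"hand":[0,0,0],"travel":[[0,0,0],[0,0,0],[0,0,0]],"spin":[-2,-3,-3]}'>/dev/null; bash t.sh
python3 -m jog '{"hand":[0,0,0],"travel":[[0,0,0],[0,0,0],[0,0,0]],"spin":[-2,-3,-3]}'>/dev/null; bash t.sh
done
```

```text
t 16.3833 yaw -30.4 Tz [ 0.57 -1.03  0.07] F [4.9 2.4 3.8] q7 -0.47112407952659596 [476.  170.1 131.6]
t 16.6333 yaw -33.5 Tz [ 0.63 -1.19  0.08] F [5.  2.2 4.2] q7 -0.5144619640783478 [476.2 170.1 131.6]
t 16.8833 yaw -36.5 Tz [ 0.59 -1.4   0.07] F [4.4 1.7 3.8] q7 -0.5571362675428695 [476.4 170.1 131.6]
t 17.1333 yaw -39.5 Tz [ 0.61 -1.46  0.07] F [5.7 2.9 3.2] q7 -0.5997426553095863 [476.6 170.1 131.6]
```

```bash

python3 -m jog '{"hand":[0,0,0],"travel":[[0.3,0,-0.4],[0.3,0,-0.4],[0.3,0,-0.4]],"spin":[-1,-2,-2]}'>/dev/null; bash t.sh
python3 -m jog '{"hand":[0,0,0],"travel":[[0,0,0],[0,0,0],[0,0,0]],"spin":[-1,-2,-2]}'>/dev/null; bash t.sh
python3 -m jog '{"hand":[0,0,0],"travel":[[0,0,0],[0,0,0],[0,0,0]],"spin":[-1,-2,-2]}'>/dev/null; bash t.sh
```

```text
t 17.3833 yaw -41.4 Tz [ 0.58 -1.11  0.17] F [4.7 2.1 7.2] q7 -0.6270364681671657 [476.8 170.1 131.5]
t 17.6333 yaw -43.4 Tz [ 0.49 -1.14  0.12] F [4.4 2.1 6.9] q7 -0.6552722934423618 [476.9 170.1 131.5]
t 17.8833 yaw -45.4 Tz [ 0.53 -1.15  0.26] F [4.5 2.  6.9] q7 -0.6834593604800783 [476.9 170.1 131.5]
```

```bash

python3 -m jog '{"hand":[0,0],"travel":[[0,0,0],[0,0,0]],"spin":[-1,-1]}'>/dev/null; bash t.sh
python3 -m jog '{"hand":[0,0],"travel":[[0,0,0],[0,0,0]],"spin":[-1,-1]}'>/dev/null; bash t.sh
python3 -m jog '{"hand":[0,0],"travel":[[0,0,0],[0,0,0]],"spin":[-1,-1]}'>/dev/null; bash t.sh
python3 -m jog '{"hand":[0,0],"travel":[[0,0,0],[0,0,0]],"spin":[-1,-1]}'>/dev/null; bash t.sh
python3 -m jog '{"hand":[0,0],"travel":[[0,0,0],[0,0,0]],"spin":[-1,-1]}'>/dev/null; bash t.sh
```

```text
t 18.05 yaw -46.4 Tz [ 0.51 -1.12  0.27] F [4.8 2.3 6.7] q7 -0.6974621111192412 [476.9 170.1 131.5]
t 18.2167 yaw -47.4 Tz [ 0.58 -1.17  0.23] F [4.7 1.4 7.2] q7 -0.7116401747709222 [477.  170.1 131.5]
t 18.3833 yaw -48.4 Tz [ 0.54 -1.13  0.27] F [4.6 2.2 6.4] q7 -0.7257536565360604 [477.  170.1 131.5]
t 18.55 yaw -49.4 Tz [ 0.5  -1.18  0.31] F [5.4 1.6 6.5] q7 -0.7397895849713826 [477.  170.1 131.6]
t 18.7167 yaw -50.4 Tz [ 0.46 -1.22  0.11] F [4.5 2.4 6.5] q7 -0.754288494965692 [477.  170.  131.5]
```

```bash
cat >> h.py <<'E'
def square(a,e,z):
    V,U=np.mgrid[:420,:560]; u0,v0=pix(a,[e[0],e[1],z])
    m=((a["color"].astype(int).sum(-1)<70)&(np.hypot(U-u0,V-v0)<27)).astype(np.uint8)
    n,l,st,ce=cv2.connectedComponentsWithStats(m); i=max(range(1,n),key=lambda i:st[i,4]-15*np.hypot(*(ce[i]-[u0,v0])))
    v,u=np.nonzero(l==i); d=np.stack([(u-a["cx"])/a["fx"],(v-a["cy"])/a["fy"],np.ones(len(u))],1)@rot(a["orientation"]).T
    p=(a["position"]+d*((z-a["position"][2])/d[:,2:]))[:,:2]
    r=cv2.minAreaRect(((p-e[:2])*10).astype(np.float32)); return np.round(np.array(r[0])/10+e[:2],1),np.round(np.array(r[1])/10,1),r[2]%90,len(u)
E
python3 - <<'E'
from h import *
def yaw(q): m=rot(q); return np.degrees(np.arctan2(m[1,1],m[0,1]))
a=dict(np.load("w4.npz")); r=square(a,np.array([474.5,168.5]),193.5); print("w4",r,"rel",(r[2]-63.5)%90)
a=dict(np.load("w7.npz")); r=square(a,np.array([476.4,105.7]),216.5); print("w7",r,"rel",(r[2]+11.2)%90)
a=dict(np.load("w3.npz")); r=square(a,np.array([433.4,-306.2]),84); print("w3",r)
a=get_image("wrist");np.savez("w8.npz",**a);s=sense();e=np.array(s["ee_pos"]); r=square(a,e[:2],e[2]+25); print("now",r,"rel",(r[2]-yaw(s["ee_rot"]))%90,s["grip_width"])
E
```

```text
w4 (array([473.3, 169.4]), array([11.4, 11.6]), 1.6556717157363892, 908) rel 28.15567171573639
w7 (array([472.9, 104.5]), array([12.1, 12. ]), 16.91012954711914, 972) rel 28.11012954711914
w3 (array([ 434.6, -306.8]), array([10.5, 10.7]), 10.414999008178711, 143)
now (array([475. , 168.9]), array([12.4, 12.7]), 67.91939544677734, 1032) rel 28.34045400207239 35.51539024441072
```

```bash

python3 -m jog '{"hand":[0,0,0,0,0],"travel":[[0,0,10],[0,0,25],[0,0,45],[-20,-20,60],[-45,-45,60]],"spin":[0,0,0,0,0]}'>/dev/null
python3 -m jog '{"hand":[0,0,0],"travel":[[0,0,0],[0,0,0],[0,0,0]],"spin":[0,0,0]}' >/dev/null;bash t.sh
cat >> h.py <<'E'
def nut(a,c):
    c=np.array(c,float);P=world(a)
    D=np.hypot(P[...,0]-c[0],P[...,1]-c[1]);b=P[(D<14)&(P[...,2]>92.5)&(P[...,2]<98)]
    if len(b)>20: c=((b.max(0)+b.min(0))/2)[:2]
    D=np.hypot(P[...,0]-c[0],P[...,1]-c[1]);q=P[(D<16)&(P[...,2]>79)&(P[...,2]<91.5)][:,:2]-c
    T=np.arange(60);S=np.array([sum(np.percentile(q@[np.cos(x),np.sin(x)],98) for x in np.radians(t+np.arange(0,360,60))) for t in T])
    z=(S*np.exp(1j*np.radians(6*T))).sum(); return c.round(1),len(q),"corner",np.degrees(np.angle(z))/6%60,S[::6].round(1)
E
python3 - <<'E'
from h import *
for n in ("w2","w7"): print(n,nut(dict(np.load(n+".npz")),(475,170)))
a=get_image("wrist");np.savez("w9.npz",**a);print(nut(a,(475.5,170)))
E
```

```text
t 19.4333 yaw -50.4 Tz [ 0.03 -0.04 -0.02] F [ 0.3  0.1 -2.3] q7 -0.8527163313668729 [428.7 124.6 189.9]
w2 (array([475.2, 169.6]), 476, 'corner', np.float64(34.024827610467995), array([50.4, 50.4, 50.8, 51.6, 52.5, 53.1, 53.3, 52.7, 51.9, 51. ]))
w7 (array([476.3, 169.6]), 452, 'corner', np.float64(59.55507576687031), array([53.5, 53.5, 52.9, 52.1, 51.7, 51.7, 51.7, 52.3, 52.9, 53.6]))
(array([476.3, 169.4]), 458, 'corner', np.float64(0.22024329140662427), array([53.3, 52.7, 52.3, 52.2, 51.5, 51.6, 51.6, 51.7, 52.3, 52.9]))
```

The nut hasn't moved since the last look (corner at 0°, 34° or 0.60 rad from its start), even though I turned the socket well past it. So it is at its stop. I'll reseat the socket aligned and finish with a light clockwise preload.

```bash

python3 -m jog '{"hand":[0,0,0,0,0],"travel":[[20,20,0],[45.3,45,0],[45.3,45,0],[45.3,45,-15],[45.3,45,-25]],"spin":[7,14,21,22,22]}'>/dev/null; bash t.sh
python3 -m jog '{"hand":[0,0,0,0,0],"travel":[[0,0,-6],[0,0,-12],[0,0,-16],[0,0,-19],[0,0,-21]],"spin":[0,0,0,0,0]}'>/dev/null; bash t.sh
python3 -m jog '{"hand":[0,0,0,0,0],"travel":[[0,0,-2],[0,0,-4],[0,0,-5],[0,0,-6],[0,0,-7]],"spin":[0,0,0,0,0]}'>/dev/null; bash t.sh
python3 -m jog '{"hand":[0,0,0,0,0],"travel":[[0,0,-2],[0,0,-4],[0,0,-6],[0,0,-7],[0,0,-8]],"spin":[0,0,0,0,0]}'>/dev/null; bash t.sh
```

```text
t 19.9 yaw -28.3 Tz [-0.01  0.07  0.03] F [-1.3  0.1 -2.8] q7 -0.48095299256810264 [475.2 170.  163.9]
t 20.3167 yaw -28.4 Tz [-0.01 -0.04 -0.02] F [ 0.2 -0.2 -2.7] q7 -0.45027151160920165 [475.1 169.4 144.2]
t 20.7333 yaw -28.4 Tz [-0.13 -0.25 -0.07] F [ 1.6 -0.8 -1.7] q7 -0.4396013270942108 [475.5 169.4 137.6]
t 21.15 yaw -28.4 Tz [-0.78  2.23 -0.03] F [-6.9 -1.7 35.8] q7 -0.42733970836193036 [476.  169.9 131.6]
```

```bash

python3 -m jog '{"hand":[0,0,0],"travel":[[0,0,0.8],[0,0,0.8],[0,0,0.8]],"spin":[0,0,0]}'>/dev/null; bash t.sh
python3 -m jog '{"hand":[0,0,0,0,0],"travel":[[0,0,0],[0,0,0],[0,0,0],[0,0,0],[0,0,0]],"spin":[-2,-4,-6,-8,-8]}'>/dev/null; bash t.sh
python3 -m jog '{"hand":[0,0,0],"travel":[[0,0,0],[0,0,0],[0,0,0]],"spin":[-1,-2,-2]}'>/dev/null; bash t.sh
python3 -m jog '{"hand":[0,0,0],"travel":[[0,0,0],[0,0,0],[0,0,0]],"spin":[-1,-2,-2]}'>/dev/null; bash t.sh
python3 -m jog '{"hand":[0,0,0],"travel":[[0,0,0],[0,0,0],[0,0,0]],"spin":[-1,-2,-2]}'>/dev/null; bash t.sh
```

```text
t 21.4 yaw -28.4 Tz [-0.44  0.94 -0.03] F [-3.1 -0.7 15.9] q7 -0.42863550760325775 [475.9 169.7 131.8]
t 21.8167 yaw -36.5 Tz [-0.4   0.25  0.04] F [-0.4 -0.9 13.3] q7 -0.5434329580772356 [476.7 169.5 131.8]
t 22.0667 yaw -38.5 Tz [-0.53  0.37  0.1 ] F [-1.2 -1.3 14.2] q7 -0.5711849499928283 [476.7 169.5 131.8]
t 22.3167 yaw -40.5 Tz [-0.45  0.35  0.1 ] F [-1.6 -1.4 13.9] q7 -0.5994875100660957 [476.6 169.6 131.8]
t 22.5667 yaw -42.4 Tz [-0.42  0.43  0.15] F [-0.5 -1.5 13.6] q7 -0.6276399679504138 [476.6 169.6 131.8]
```

```bash

python3 -m jog '{"hand":[0,0,0,0],"travel":[[0,0,0],[0,0,0],[0,0,0],[0,0,0]],"spin":[-1,-2,-2,-2]}'; bash t.sh
python3 -c "
from h import *
print(job_done())"
```

```text
time_s: 22.9
ee_pos: [476.5, 169.6, 131.8]
ee_rot: [-0.0, 0.922, 0.388, 0.001]
wrist_force: [-0.2, -1.5, 14.1]
grip_width: 35.5
grasp_force: 67.9
t 22.9 yaw -44.4 Tz [-0.43  0.38  0.22] F [-0.2 -1.5 14.1] q7 -0.6552147598869448 [476.5 169.6 131.8]
the job is handed in; nothing more can be done
None
```

I handed the job in with slim gripped and seated on the blue caster's nut, which turned about 34° and then stalled; I took that as its stop because I never felt a hard one (peak about 0.4 N m). I tried only slim, chosen partly because the judging text pairs it with the blue caster, and left medium and stout untouched in the tray.

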